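Load a power resistor into the spring-guarded test fixture

ROBOT

A 6-joint arm with a two-finger parallel gripper is mounted at the origin on the work surface. World frame = base frame: x ahead of the robot, y to its left, z up, the work surface at z = 0. Lengths are in m, angles in degrees, forces in N, time in s.
With the tool pointing down it reaches from about 0.325 to 0.85 m from the base axis. Payload 15.5 kg.
Tool frame: the origin (TCP) lies at the very end of the fingers, on their centre line; the grasp point (between the pads) lies arm.grip_depth behind it (arm.grip_depth is the distance from the TCP to the grasp point, in m); z points along the fingers, y is the direction in which the jaws open and shut (so a half turn about z gives the same grasp; the last joint's range is limited). The gripper opens to 91 mm and grips with 3 to 60 N. Pads are 32 mm wide; open, the fingers measure 118 mm over their backs; the gripper's body (76 mm by 178 mm) begins 60 mm behind the grasp point.
Start: joints at [-71.648, 28.281, 77.091, -0, 74.628, -5.472], TCP at [0.252, -0.572, 0.214] pointing down, gripper open.
Joint ranges: [-166.48, 166.48], [-47.26, 123.95], [12.59, 153.08], [-70.14, 250.14], [6.76, 159.57], [-176.63, 176.63]. Speed limits (degrees/s): [108.29, 108.29, 147.25, 172.46, 172.46, 172.46].

INTERFACE

Orientations are given as a 3x3 rotation matrix whose columns are the frame's x, y, z axes.
In Python, from rig import arm gives the robot as it stands. Calls block until the motion is done:
- arm.move_to(position, orientation): joint-space move of the TCP to a pose.
- arm.move_l(position, orientation=None, feed=0.15): straight line of the TCP; orientation=None keeps the orientation; feed is the mean speed in m/s.
- arm.move_joints(angles): joint-space move.
- arm.grip(opening): finger opening in m; the grip force is fixed at half the most; returns when the fingers have stopped.
- arm.sleep(seconds).
- arm.solve_ik(position, orientation): joint angles nearest the present ones, or None.
- arm.snapshot(name): name is "scene" or "top" or "wrist"; returns the picture (384x512x3 uint8, red, green, blue); there is no depth.
- arm.get_calibration(name): a dict with "intrinsics" (3x3 intrinsics, pixels), "cam_to_world" (4x4, takes a point from camera to world coordinates). Camera axes: x right, y down, z forward; pixel columns grow to the right and rows downward; lengths in m; the calibration is good to about 2 mm. A picture is of the moment at which its call begins: read the wrist's pose just before it. get_calibration takes no time and is no camera call; for the wrist camera it gives the pose at the moment of the call.
A pose or a line that the arm cannot do raises arm.Unreachable and nothing moves.
- arm.sign_off(): hands the job in, once; it reports no verdict.
Readings, each from a call of its own:
- arm.current_t(): time.
- arm.current_joint_positions(): joint angles.
- arm.current_dq(): joint speeds.
- arm.current_tau(): joint torques, N m.
- arm.current_ee_pos(): TCP position.
- arm.current_tool_rot(): TCP orientation.
- arm.current_force(): force on the tool from outside, world axes, zero at the start.
- arm.current_torque(): the same for the moment, N m.
- arm.current_width(): finger opening in m.
Only numpy, scipy, OpenCV 4.12 (cv2) and the standard library are available. Lean on these libraries where they do the work, as an engineer would, in place of code of your own. Each camera call takes 0.05 s, during which the arm holds its last target.

TASK

Flip open the test fixture's orange spring guard so that it stays open, lift the green power resistor off the blue mat and lower it into the fixture's two black saddles, lying level in both between the brass contacts; set it down, do not drop it. Then tip the guard back over until it springs fully shut. Leave all the other things on the bench undisturbed.

Things in the scene. Friction and masses are not known exactly. Their poses are not given: they have to be found in the camera images.
- green_part_mid (a point): the GREEN resistor: sample block, a box 120 long x 26 wide x 26 mm high with steel end caps, 0.1 to 0.25 kg, lying flat on the blue mat; point at its centre; own x along its length, z up
- green_part: the same green resistor; origin at the centre of its underside, same axes
- white_part_mid (a point): white sample block, a box 120 long x 26 wide x 26 mm high with steel end caps, 0.1 to 0.25 kg, lying flat on the blue mat; point at its centre; own x along its length, z up; a bystander
- blue_part_mid (a point): blue sample block, a box 120 long x 26 wide x 26 mm high with steel end caps, 0.1 to 0.25 kg, lying flat on the blue mat; point at its centre; own x along its length, z up; a bystander
- nest (a point): where the green resistor's centre lies once seated: 55 mm above the table, in the middle of the fixture. Axes: x horizontal, from the guard's bar side towards the hinge; y horizontal along the line of the two saddles (the seated resistor's length lies along y, either way round); z up
- fixture: fixed grey test fixture, base 150 (x) x 210 (y) x 30 mm high, axes as the nest's; origin under the base's centre. Brass end contacts (lengthwise stops) at y = -69 and +69 mm leave 133 mm clear between them, tops 62 mm above the table. A small spring strut stands beside the hinge post at y = +112 mm
- saddle (a point): middle of the floor of one black saddle, 42 mm above the table, at nest y = +40 mm; its twin is at y = -40 mm. Each is 22 mm wide along y; side walls flare from 30 mm apart at the floor to 39 mm apart at their top, 13 mm higher. 58 mm of free space between the saddles for fingers, down to the base top at 30 mm
- guard (a joint): angle of the guard: 0 shut (level over the nest), 2.0 rad fully open (leaning back past upright). An over-centre spring drives it to whichever stop is nearer: the snap point is at about 1.0 rad; below it, it springs shut, above it, it springs open. Moving it takes about 3 N at the bar at most; it stays at either stop unaided
- guard_bar (a point): middle of the orange round bar, 12 mm thick, on the guard's free edge, 130 mm from the hinge line and parallel to it (along nest y); about 105 mm free between its side arms, 32 mm gap to the pane, so fingers can straddle it from above. Shut: 90 mm above the table on the nest's -x side; open: 208 mm up. It can turn within pinching fingers as the guard swings
- guard_pane (a point): middle of the guard's clear pane: 88 x 168 mm, 4 mm thick, orange edge and 30 mm deep orange side skirts at nest y = -85 and +85 mm; shut, it clears the seated resistor by about 20 mm
- guard_hinge (a point): fixed point in the middle of the hinge line, 90 mm above the table, +55 mm along the nest's x; the hinge line runs along the nest's y
- meter: grey hand-held multimeter lying flat, 165 x 82 x 36 mm, origin under its centre; a bystander
- screwdriver: screwdriver with black handle lying on the table, about 190 mm long and 30 mm thick, along its own x; a bystander
- mug: white mug, 80 mm across, 95 mm tall, origin at the centre of its underside; a bystander
- jar: clear jar with steel cap, 64 mm across, 75 mm tall, origin at the centre of its underside; a bystander
Mind the look-alikes: they are no part of the job. Leave any red look-alike of the green_part alone.

How it is judged (in metres and radians):
On the way, in this order (a step that is already met when the one before it is completed fails the run):
1. the guard has been flipped fully open (value of joint guard above 1.85 rad), for 0.2 s.
2. the green resistor lies in both saddles, let go, with the guard still open (horizontal distance between green_part_mid and nest below 0.014 m and z of green_part_mid in the frame of nest between -0.005 and 0.005 m and angle between the x axis of green_part_mid and the y axis of nest, either way round below 0.12 rad and linear speed of green_part below 0.02 m/s and contact force between the fingers and green_part below 0.05 N and value of joint guard above 1.5 rad), for 0.2 s.
3. the guard has been tipped over and has sprung shut (value of joint guard below 0.08 rad), for 0.2 s.
At the end, for the whole second after the job is handed in: The guard is sprung shut (joint below 0.08 rad) over the green resistor, which lies at rest in both saddles: centre within 14 mm horizontally and 5 mm in height of the nest point, its length within 0.12 rad of the saddles' line (horizontal distance between green_part_mid and nest below 0.014 m and z of green_part_mid in the frame of nest between -0.005 and 0.005 m and angle between the x axis of green_part_mid and the y axis of nest, either way round below 0.12 rad and linear speed of green_part below 0.02 m/s and contact force between the fingers and green_part below 0.05 N and value of joint guard below 0.08 rad); the robot touches nothing.
It fails at once if the green resistor is dropped (moves faster than 0.6 m/s with no finger on it) (contact force between the fingers and green_part below 0.05 N and linear speed of green_part above 0.6 m/s).
It fails at once if another thing on the bench is moved by more than 25 mm (distance of any of white_part_mid, blue_part_mid, meter, screwdriver, mug, jar from where it was at the start of the episode above 0.025 m).
It also fails if it takes over 62 s, if anything falls off the work surface, if the arm or the gripper's body presses on something with over 40 N, if the wrist force passes 120 N, or if a joint passes its speed limit or range.

## Working session

There is one attempt and no reset: what is moved stays moved. The work goes in short steps, each a Python script; the robot and the scene stay as the last script left them, time stands still between calls to the robot, and variables do not carry over. Pictures are saved under pics/ and viewed, and the job is handed in when it is done.

```bash
mkdir -p pics; ls; python3 - <<'E'
from rig import arm
import cv2,numpy as np
np.set_printoptions(precision=4,suppress=True)
print(arm.current_t(),arm.grip_depth)
for n in("scene","top","wrist"):
    c=arm.get_calibration(n);print(n,c["intrinsics"],c["cam_to_world"])
    cv2.imwrite(f"pics/{n}0.png",arm.snapshot(n)[:,:,::-1])
E
```

```text
pics
0.0 0.0188
scene [[348.5192   0.     260.4364]
 [  0.     348.5192 193.3882]
 [  0.       0.       1.    ]] [[ 0.4776  0.4811 -0.7351  1.4172]
 [ 0.8784 -0.2465  0.4094 -0.3973]
 [ 0.0157 -0.8413 -0.5404  0.734 ]
 [ 0.      0.      0.      1.    ]]
top [[460.3041   0.     251.2332]
 [  0.     460.3041 191.3007]
 [  0.       0.       1.    ]] [[ 0.0253 -0.9988  0.0423  0.4504]
 [-0.9994 -0.0262 -0.0204  0.1049]
 [ 0.0214 -0.0418 -0.9989  1.5861]
 [ 0.      0.      0.      1.    ]]
wrist [[317.9291   0.     253.7934]
 [  0.     317.9291 192.0133]
 [  0.       0.       1.    ]] [[ 0.403  -0.8877 -0.2228  0.3139]
 [-0.9152 -0.3912 -0.0969 -0.5435]
 [-0.0011  0.243  -0.97    0.3831]
 [ 0.      0.      0.      1.    ]]
```

View pics/scene0.png

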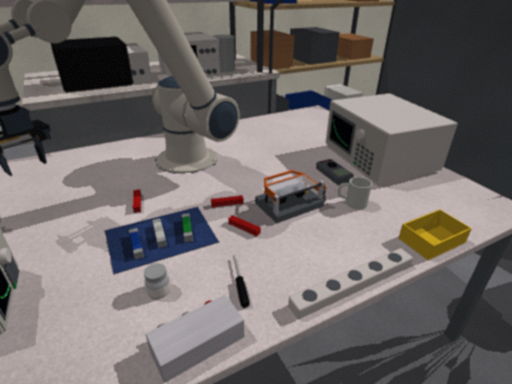

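View pics/top0.png

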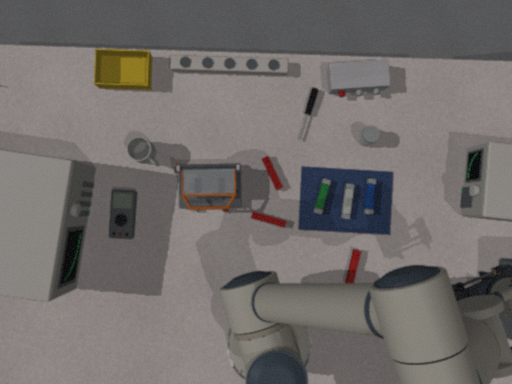

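View pics/wrist0.png

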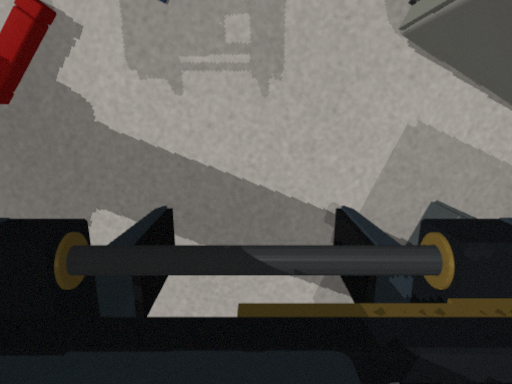

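The top view shows the fixture near (209,187), with its bar on the robot side. The green part is at (322,197) on the mat. I'll zoom in and measure.

```bash
cat > h.py <<'E'
from rig import arm
import cv2,numpy as np
np.set_printoptions(precision=4,suppress=True)
def ray(n,uv,cal=None):
    c=cal or arm.get_calibration(n);K=c["intrinsics"];T=np.array(c["cam_to_world"])
    d=T[:3,:3]@np.linalg.solve(np.array(K),[uv[0],uv[1],1]);return T[:3,3],d
def onz(n,uv,z,cal=None):
    o,d=ray(n,uv,cal);return o+d*(z-o[2])/d[2]
def tri(a,b):
    (o1,d1),(o2,d2)=a,b
    s=np.linalg.lstsq(np.c_[d1,-d2],o2-o1,rcond=None)[0]
    p,q=o1+s[0]*d1,o2+s[1]*d2
    return (p+q)/2,np.linalg.norm(p-q)
E
python3 - <<'E'
from h import *
im=cv2.imread("pics/top0.png");hsv=cv2.cvtColor(im,cv2.COLOR_BGR2HSV)
cv2.imwrite("pics/z1.png",cv2.resize(im[145:230,160:260],None,fx=7,fy=7,interpolation=cv2.INTER_CUBIC))
s=cv2.imread("pics/scene0.png")
cv2.imwrite("pics/z2.png",cv2.resize(s[160:225,240:340],None,fx=7,fy=7,interpolation=cv2.INTER_CUBIC))
cv2.imwrite("pics/z3.png",cv2.resize(im[160:240,290:400],None,fx=7,fy=7,interpolation=cv2.INTER_CUBIC))
m=cv2.inRange(hsv,(45,100,30),(80,255,255));m[:150]=0;m[250:]=0;m[:,:290]=0;m[:,400:]=0
c=max(cv2.findContours(m,0,1)[0],key=cv2.contourArea);r=cv2.minAreaRect(c);print(r)
b=cv2.boxPoints(r);W=np.array([onz("top",p,.026) for p in b]);print(W,W.mean(0))
E
```

```text
((322.0188903808594, 195.93397521972656), (8.51635456085205, 24.58753776550293), 15.945395469665527)
[[ 0.4702 -0.1433  0.026 ]
 [ 0.5513 -0.1648  0.026 ]
 [ 0.544  -0.1929  0.026 ]
 [ 0.4629 -0.1714  0.026 ]] [ 0.5071 -0.1681  0.026 ]
```

```bash
sed -n 1,5p h.py >/dev/null; ls pics
```

```text
scene0.png
top0.png
wrist0.png
z1.png
z2.png
z3.png
```

View pics/z1.png

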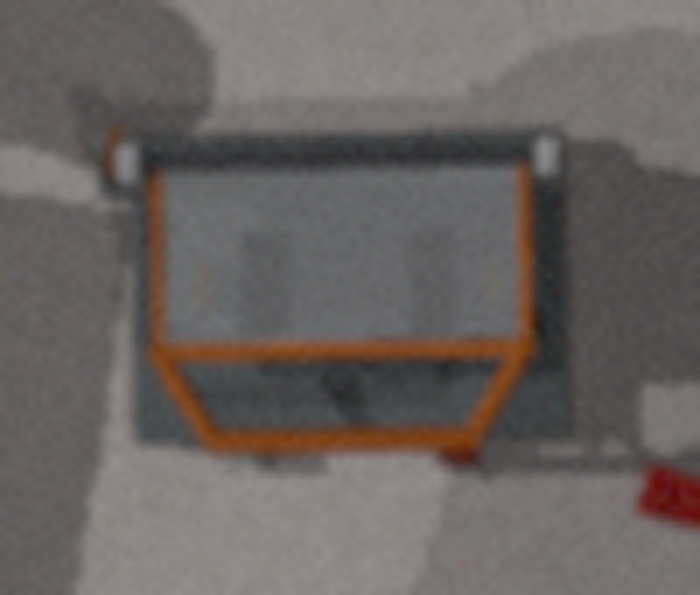

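View pics/z2.png

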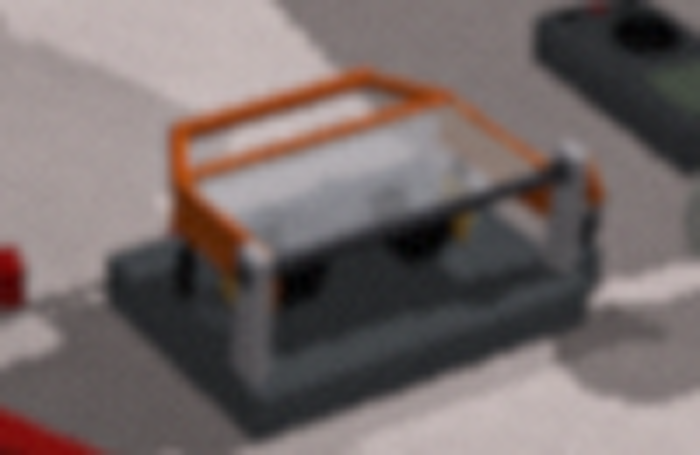

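View pics/z3.png

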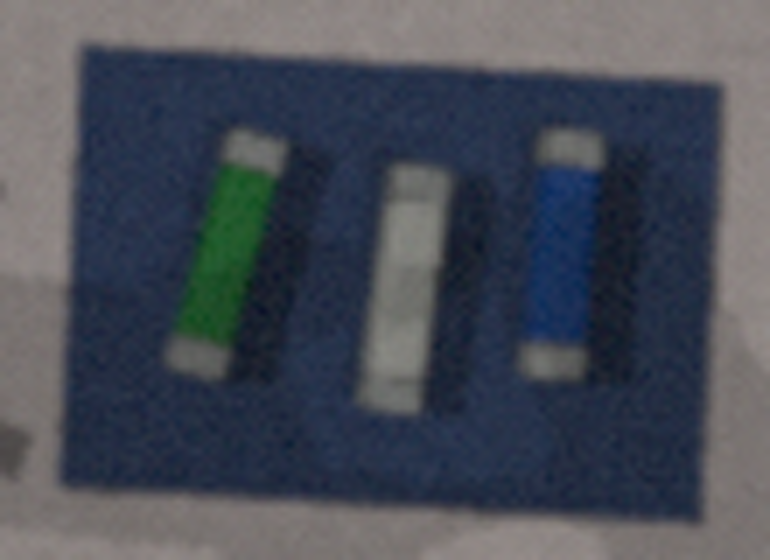

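```bash
python3 - <<'E'
from h import *
im=cv2.imread("pics/top0.png");hsv=cv2.cvtColor(im,cv2.COLOR_BGR2HSV)
m=cv2.inRange(hsv,(5,150,90),(18,255,255));m[:160]=0;m[215:]=0;m[:,:178]=0;m[:,245:]=0
# bar rows: bottom rows
ys,xs=np.nonzero(m)
print(np.bincount(ys)[160:215])
b=(ys>=205);print("bar px",xs[b].min(),xs[b].max(),ys[b].mean())
f=lambda p,z:onz("top",(p[0]/7+160-.43,p[1]/7+145-.43),z)
L,R=f((212,441),.09),f((478,439),.09);print("bar",L,R,(L+R)/2,np.linalg.norm(L-R))
L,R=f((128,155),.095),f((545,152),.095);print("posts",L,R,(L+R)/2,np.linalg.norm(L-R))
L,R=f((140,152),.09),f((540,150),.09);print("hinge",(L+R)/2)
L,R=f((137,443),.03),f((573,437),.03);print("base front",L,R,(L+R)/2,np.linalg.norm(L-R))
L,R=f((175,352),.09),f((515,348),.09);print("pane edge",(L+R)/2)
# green with caps
L,R=f((0,0),.026),0
g=lambda p:onz("top",(p[0]/7+290-.43,p[1]/7+160-.43),.026)
C=np.array([g(p) for p in((230,128),(290,138),(230,382),(163,372))]);print(C,C.mean(0),np.linalg.norm(C[0]-C[3]),np.linalg.norm(C[0]-C[1]))
# scene check
s=cv2.imread("pics/scene0.png")
h=lambda p:ray("scene",(p[0]/7+240-.43,p[1]/7+160-.43))
k=lambda p:ray("top",(p[0]/7+160-.43,p[1]/7+145-.43))
print("tri barR?",tri(h((180,132)),k((478,440))),"barL",tri(h((365,75)),k((210,441))))
print(arm.current_tool_rot())
E
```

```text
[ 0  0  0  0  0  0  0  0  0  0  0  0  1  1  1  1  1  1  1  1  1  1  1  1
  0  0  1  1  1  2  1  1  1  2 34 54  8  5  6  4  6  5  5  5  6  5 19 40
 38  6]
bar px 188 229 207.19444444444446
bar [0.4558 0.2719 0.09  ] [0.4599 0.149  0.09  ] [0.4579 0.2105 0.09  ] 0.12300520925839818
posts [0.587  0.3142 0.095 ] [0.5937 0.1215 0.095 ] [0.5904 0.2178 0.095 ] 0.192881260453056
hinge [0.5921 0.2166 0.09  ]
base front [0.4542 0.3146 0.03  ] [0.4624 0.105  0.03  ] [0.4583 0.2098 0.03  ] 0.20974105897199227
pane edge [0.4996 0.2117 0.09  ]
[[ 0.5687 -0.1683  0.026 ]
 [ 0.5646 -0.1977  0.026 ]
 [ 0.4452 -0.1706  0.026 ]
 [ 0.4492 -0.1379  0.026 ]] [ 0.5069 -0.1687  0.026 ] 0.1232859244454566 0.029692141966340284
tri barR? (array([0.4608, 0.1513, 0.0912]), np.float64(0.0054524392134847515)) barL (array([0.4558, 0.2726, 0.0924]), np.float64(3.243298760450342e-05))
[[ 0.9148  0.4039 -0.0003]
 [ 0.4039 -0.9148  0.0009]
 [ 0.0001 -0.0009 -1.    ]]
```

```bash
cat >> h.py <<'E'
YAW=np.deg2rad(2.1)
NX=np.array([np.cos(YAW),np.sin(YAW),0]);NY=np.array([-np.sin(YAW),np.cos(YAW),0]);Z=np.array([0,0,1.])
def rot(yd,tilt=0): # jaw dir yd, tool tip down, body leaning towards -yd by tilt
    yd=np.asarray(yd,float)/np.linalg.norm(yd)
    y=np.cos(tilt)*yd+np.sin(tilt)*Z
    z=-(np.cos(tilt)*Z-np.sin(tilt)*yd)
    return np.c_[np.cross(y,z),y,z]
E
python3 - <<'E'
from h import *
bar=np.array([.4579,.2110,0])
R=rot(NX);print(R)
p=bar+[0,0,.26]
print(arm.solve_ik(p,R),arm.solve_ik(bar+[0,0,.08],R))
arm.move_to(p,R)
print(arm.current_t(),arm.current_joint_positions())
c=arm.get_calibration("wrist");cv2.imwrite("pics/w1.png",arm.snapshot("wrist")[:,:,::-1])
np.savez("w1.npz",**c)
E
```

```text
[[-0.0366  0.9993 -0.    ]
 [ 0.9993  0.0366 -0.    ]
 [ 0.      0.     -1.    ]]
[17.9513 15.8355 89.9609 -0.     74.2036 15.8513] [ 17.9513  29.3609 102.4312  -0.      48.2079  15.8513]
3.0 [17.8922 15.8474 89.9531 -0.0054 74.2008 15.8456]
```

View pics/w1.png

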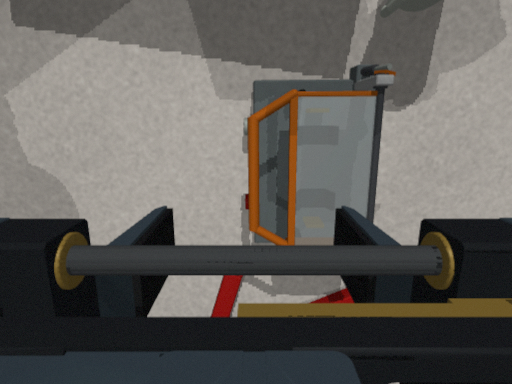

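The wrist view shows the bar running vertically near column 253, rows 118–228, and the hinge rod from about (381,88) to (374,220).

```bash
python3 - <<'E'
from h import *
c=dict(np.load("w1.npz"))
im=cv2.imread("pics/w1.png");hsv=cv2.cvtColor(im,cv2.COLOR_BGR2HSV)
m=cv2.inRange(hsv,(5,150,90),(18,255,255))
pts=[]
for r in range(130,222,4):
    xs=np.nonzero(m[r,240:272])[0]+240
    pts.append([xs.mean(),r])
pts=np.array(pts);v=cv2.fitLine(pts.astype(np.float32),2,0,.01,.01).ravel();print(v)
f=lambda u,z:onz("wrist",u,z,c)
l=lambda r:(v[2]+v[0]/v[1]*(r-v[3]),r)
A,B=f(l(118),.09),f(l(230),.09);d=A-B;print("bar",A,B,(A+B)/2,np.linalg.norm(d),"yaw",np.degrees(np.arctan2(-d[0],d[1])))
A,B=f((381,90),.09),f((374.5,215),.09);d=A-B;print("hinge",A,B,"yaw",np.degrees(np.arctan2(-d[0],d[1])))
A,B=f((252,84),.03),f((248.5,225),.03);print("basefront",A,B)
cv2.imwrite("pics/z4.png",cv2.resize(im[60:240,230:410],None,fx=3.3,fy=3.3,interpolation=cv2.INTER_CUBIC))
E
```

```text
[  0.0056   1.     253.3913 174.    ]
bar [0.4543 0.2735 0.09  ] [0.4593 0.1498 0.09  ] [0.4568 0.2117 0.09  ] 0.12382563603964647 yaw 2.282943680905226
hinge [0.5836 0.3058 0.09  ] [0.594  0.1724 0.09  ] yaw 4.420935117102569
basefront [0.4515 0.312  0.03  ] [0.4528 0.1338 0.03  ]
```

View pics/z4.png

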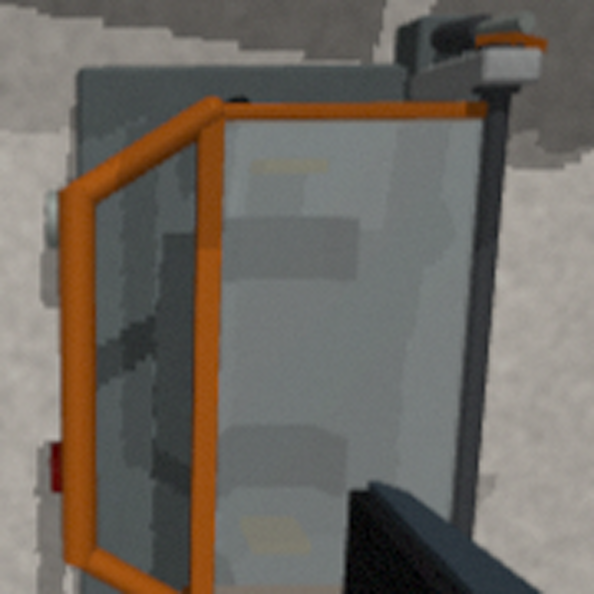

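```bash
python3 - <<'E'
from h import *
R=rot(NX);bar=np.array([.457,.2118,0])
arm.grip(.030);print(arm.current_width(),arm.current_t())
arm.move_l(bar+[0,0,.0730],R,feed=.2)
print(arm.current_force(),arm.current_t())
cv2.imwrite("pics/w2.png",arm.snapshot("wrist")[:,:,::-1]);cv2.imwrite("pics/s2.png",cv2.resize(arm.snapshot("scene")[130:240,220:350][:,:,::-1],None,fx=5,fy=5))
arm.grip(.010);print(arm.current_width(),arm.current_force(),arm.current_t())
E
```

```text
0.030170380866142345 4.075
[-0.4524 -0.1791  0.0628] 5.1583
0.011119980937432824 [ 2.352  -0.288   4.0865] 5.7
```

View pics/s2.png

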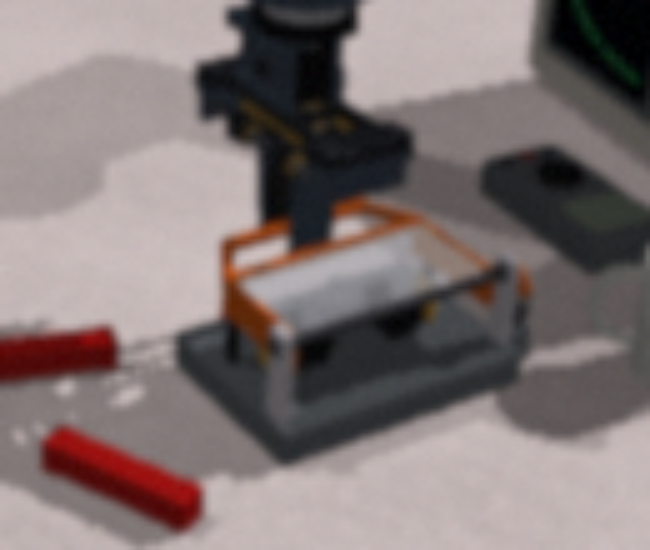

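View pics/w2.png

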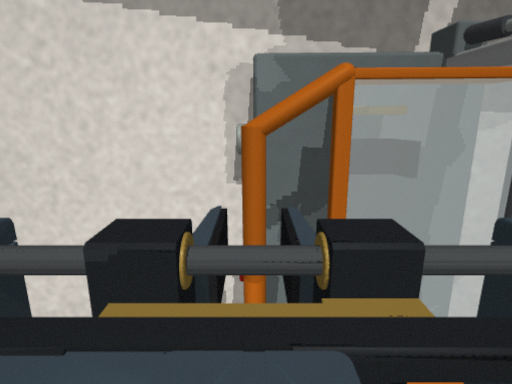

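The bar is pinched (width about 11 mm, low force), and the picture confirms that the gripper body's long side runs along the jaws. Next I swing the guard open.

```bash
python3 - <<'E'
from h import *
R=rot(NX);p0=arm.current_ee_pos();r=.13;print(p0)
h=np.array(p0)+r*NX
for th in np.linspace(0,1.95,9)[1:]:
    arm.move_l(h+r*(-np.cos(th)*NX+np.sin(th)*Z),R,feed=.12)
    print(round(th,2),arm.current_ee_pos(),arm.current_force(),arm.current_width(),arm.current_t())
cv2.imwrite("pics/s3.png",cv2.resize(arm.snapshot("scene")[110:240,220:350][:,:,::-1],None,fx=4.5,fy=4.5))
E
```

```text
[0.4577 0.2119 0.0733]
0.24 [0.4611 0.212  0.1044] [ 0.2836 -0.5185 -3.2498] 0.011615929222813208 6.1167
0.49 [0.4711 0.2123 0.1336] [-7.5607  2.0082  0.4953] 0.011686221362590354 6.5333
0.73 [0.4871 0.213  0.1594] [-21.0857   2.7545  14.637 ] 0.011429610581719067 6.95
0.98 [0.512  0.2139 0.1814] [-23.0217  -1.3917  31.7289] 0.0111937164130464 7.3667
1.22 [0.5432 0.2152 0.1961] [-6.856  -1.2185 21.1325] 0.01140089631537342 7.7833
1.46 [0.5746 0.2165 0.2029] [ 0.7035  0.4407 13.1195] 0.011472994732936687 8.2
1.71 [0.606  0.2176 0.2019] [2.6434 1.4668 6.1438] 0.011421306821543867 8.6167
1.95 [0.636  0.2187 0.1933] [2.6535 2.4027 1.2429] 0.011091710601364605 9.0333
```

View pics/s3.png

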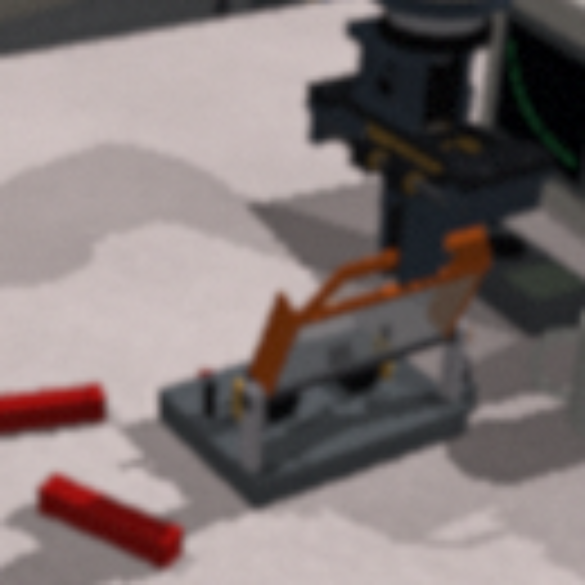

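```bash
python3 - <<'E'
from h import *
R=rot(NX)
arm.grip(.030)
p=np.array(arm.current_ee_pos());print(arm.current_force())
arm.move_l(p+[0,0,.07],R,feed=.2)
arm.move_to([.44,.214,.30],R)
print(arm.current_t())
c=arm.get_calibration("wrist");cv2.imwrite("pics/w3.png",arm.snapshot("wrist")[:,:,::-1]);np.savez("w3.npz",**c)
im=arm.snapshot("top")[:,:,::-1].copy();cv2.imwrite("pics/top3.png",im)
cv2.imwrite("pics/z5.png",cv2.resize(im[145:230,160:260],None,fx=7,fy=7,interpolation=cv2.INTER_CUBIC))
E
```

```text
[-1.2949 -0.3501  0.0121]
10.8917
```

View pics/w3.png

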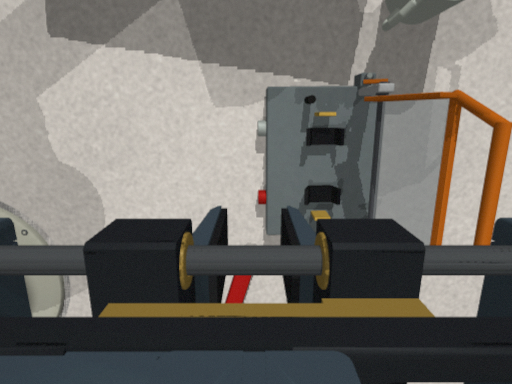

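View pics/z5.png

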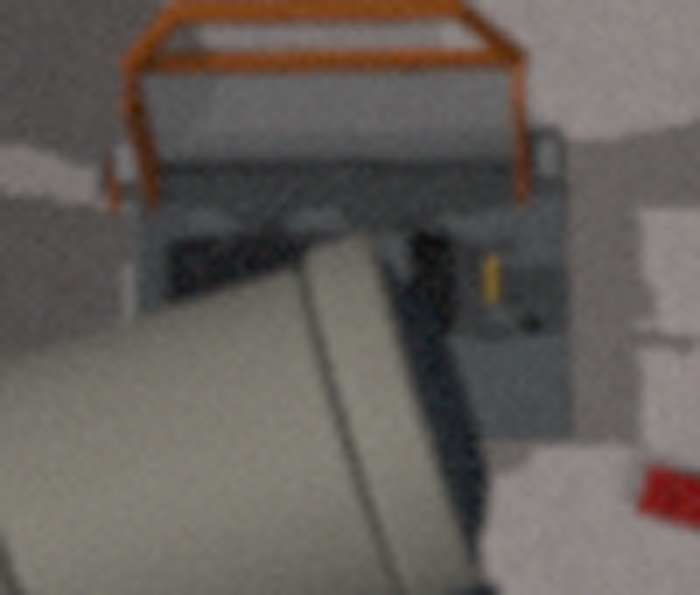

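The guard is open, and in the wrist view both black saddles are visible at about (325,136) and (322,194), with brass contacts at (327,114) and (320,215).

```bash
python3 - <<'E'
from h import *
im=cv2.imread("pics/w3.png")
cv2.imwrite("pics/z6.png",cv2.resize(im[80:240,250:400],None,fx=3.7,fy=3.7,interpolation=cv2.INTER_CUBIC))
E
```

```text
(no output)
```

View pics/z6.png

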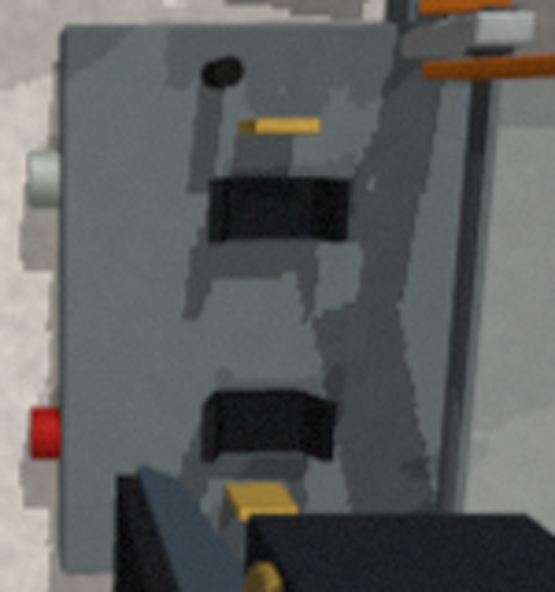

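```bash
python3 - <<'E'
from h import *
c=dict(np.load("w3.npz"))
f=lambda p,z:onz("wrist",(p[0]/3.7+250-.36,p[1]/3.7+80-.36),z,c)
for n,p,z in [("s1 floor L",(229,210),.042),("s1 floor R",(313,210),.042),("s2 floor L",(219,424),.042),("s2 floor R",(303,424),.042),
 ("s1 topL",(211,208),.055),("s1 topR",(350,208),.055),("s2 topL",(205,425),.055),("s2 topR",(334,428),.055),
 ("br1",(286,125),.062),("br2 near",(262,502),.062),("baseFL",(62,28),.03),("baseBL",(62,570),.03)]:
    print(n,f(p,z))
E
```

```text
s1 floor L [0.5146 0.2546 0.042 ]
s1 floor R [0.5447 0.2557 0.042 ]
s2 floor L [0.5172 0.1754 0.042 ]
s2 floor R [0.5487 0.1765 0.042 ]
s1 topL [0.506 0.256 0.055]
s1 topR [0.5543 0.2577 0.055 ]
s2 topL [0.5097 0.1781 0.055 ]
s2 topR [0.5567 0.1787 0.055 ]
br1 [0.5279 0.2848 0.062 ]
br2 near [0.5314 0.1518 0.062 ]
baseFL [0.4523 0.3155 0.03  ]
baseBL [0.4617 0.1103 0.03  ]
```

```bash
python3 - <<'E'
from h import *
a=np.deg2rad(-14.6);R=rot([np.sin(a),-np.cos(a),0]);g=np.array([.507,-.1685,0])
arm.move_to(g+[0,0,.16],R)
arm.grip(.055)
print(arm.current_t(),arm.current_joint_positions())
c=arm.get_calibration("wrist");cv2.imwrite("pics/w4.png",arm.snapshot("wrist")[:,:,::-1]);np.savez("w4.npz",**c)
E
```

```text
13.0917 [-24.7843  24.6319  93.7441  -0.0007  61.6239  79.8093]
```

View pics/w4.png

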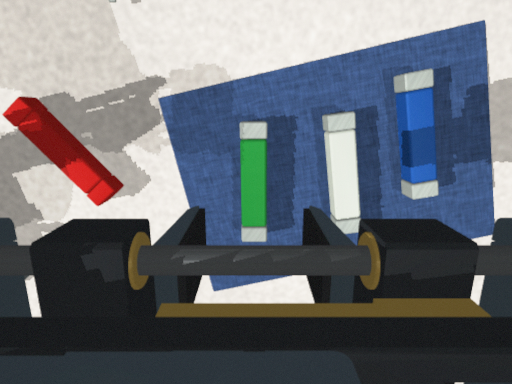

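The green part runs from about (253,122) to (254,240), and it is parallel to the fingers and centred between them.

```bash
python3 - <<'E'
from h import *
c=dict(np.load("w4.npz"))
A,B=onz("wrist",(253.5,122.5),.028,c),onz("wrist",(254,235),.028,c)
print(A,B,(A+B)/2,np.linalg.norm(A-B),np.degrees(np.arctan2(A[1]-B[1],A[0]-B[0])))
B=onz("wrist",(254,241),.015,c);print(B)
im=cv2.imread("pics/w4.png");cv2.imwrite("pics/z7.png",cv2.resize(im[110:250,230:380],None,fx=4,fy=4,interpolation=cv2.INTER_CUBIC))
E
```

```text
[ 0.5633 -0.1824  0.028 ] [ 0.4555 -0.1547  0.028 ] [ 0.5094 -0.1686  0.028 ] 0.11133304529497182 -14.402893515673126
[ 0.4439 -0.1517  0.015 ]
```

View pics/z7.png

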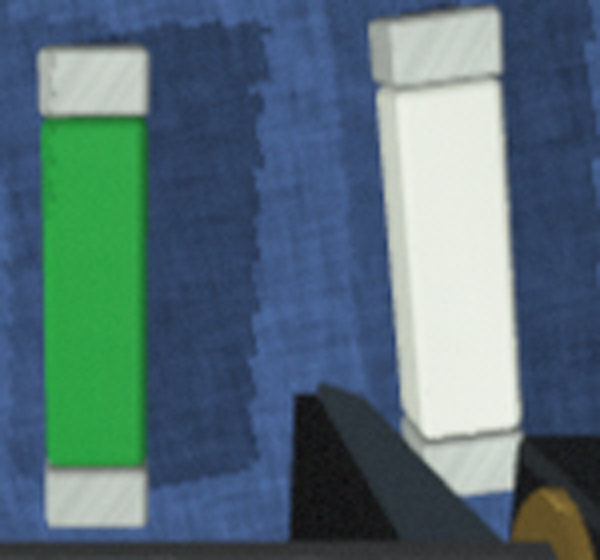

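```bash
python3 - <<'E'
from h import *
c=dict(np.load("w4.npz"))
A,B=onz("wrist",(253.5,121.5),.028,c),onz("wrist",(254,241.7),.028,c);print((A+B)/2,np.linalg.norm(A-B))
a=np.deg2rad(-14.5);R=rot([np.sin(a),-np.cos(a),0]);g=((A+B)/2*.6+.4*np.array([.507,-.1685,0]));g[2]=0
arm.move_l(g+[0,0,.008],R,feed=.2)
print(arm.current_force(),arm.current_t())
f0=np.array(arm.current_force())
arm.grip(.02);print(arm.current_width(),arm.current_force())
arm.move_l(g+[0,0,.05],R,feed=.12)
print(arm.current_width(),np.array(arm.current_force())-f0,arm.current_t())
c=arm.get_calibration("wrist");cv2.imwrite("pics/w5.png",arm.snapshot("wrist")[:,:,::-1]);np.savez("w5.npz",**c)
E
```

```text
[ 0.5063 -0.1678  0.028 ] 0.11951687165546643
[-1.2153  0.0246  0.3242] 14.05
0.02578510375671546 [-0.5036  0.4568  7.274 ]
0.025805763565169698 [ 1.2353  0.6194 -2.984 ] 15.1083
```

View pics/w5.png

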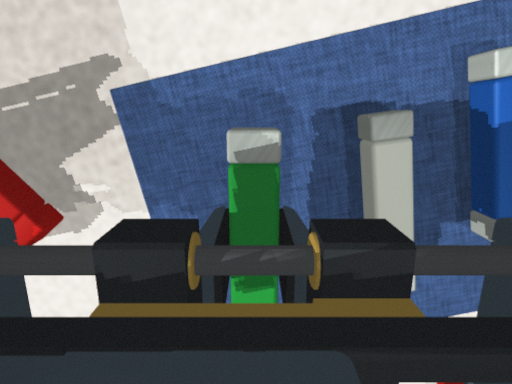

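```bash
sed -i 's/deg2rad(2.1)/deg2rad(2.3)/' h.py; cat >> h.py <<'E'
NEST=np.array([.532,.2158,.055]);AL=np.deg2rad(17);D=.0065
E
python3 - <<'E'
from h import *
R=rot(NX,AL)
def tcp(C): return C+D*R[:,2]
C=NEST-.002*NX
p=np.array(arm.current_ee_pos());arm.move_l(p+[0,0,.2],feed=.25)
t=tcp(C+[0,0,.16]);print(arm.solve_ik(t,R),arm.solve_ik(tcp(C),R))
arm.move_to(t,R);print(arm.current_t(),arm.current_width(),arm.current_joint_positions())
arm.move_l(tcp(C+[0,0,.05]),R,feed=.15)
print(arm.current_t(),arm.current_force())
c=arm.get_calibration("wrist");cv2.imwrite("pics/w6.png",arm.snapshot("wrist")[:,:,::-1]);np.savez("w6.npz",**c)
cv2.imwrite("pics/s6.png",cv2.resize(arm.snapshot("scene")[110:240,220:350][:,:,::-1],None,fx=4.5,fy=4.5))
E
```

```text
[19.1085 17.9828 98.7493 -6.6226 47.1461 20.628 ] [ 19.1085  32.764  108.0406 -12.3097  23.3636  27.4406]
17.5417 0.025862674417425912 [19.0327 18.0044 98.7393 -6.6281 47.1636 20.6791]
18.425 [ 0.8792  0.4087 -1.036 ]
```

View pics/w6.png

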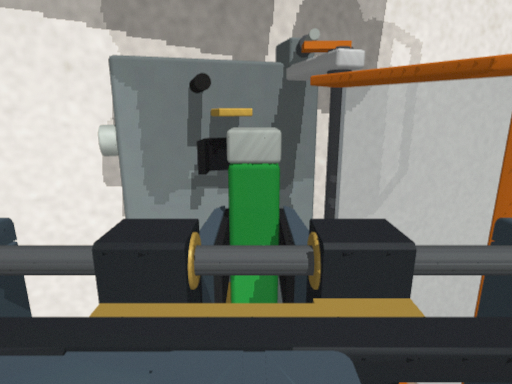

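View pics/s6.png

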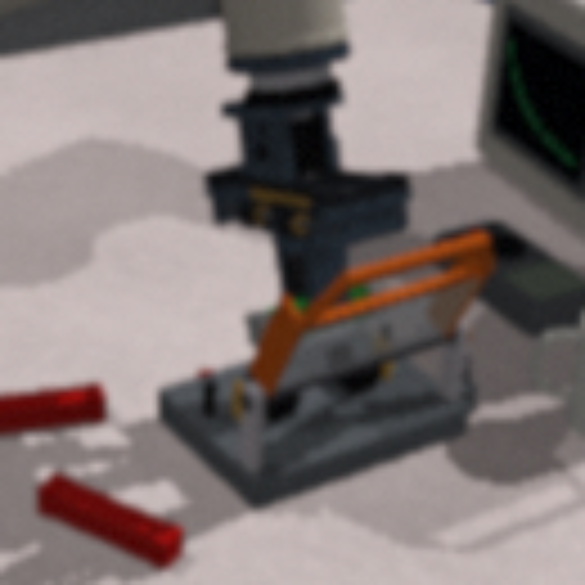

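```bash
python3 - <<'E'
from h import *
c=dict(np.load("w6.npz"));T=c["cam_to_world"];K=c["intrinsics"];R=rot(NX,AL)
C=NEST-.002*NX+[0,0,.05]
def pj(P):
    q=K@(T[:3,:3].T@(P-T[:3,3]));return q[:2]/q[2]
for d in (.012,.016): print("end top edge mid pred",pj(C+.06*NY-.013*R[:,2]),"seen ~(254,128)")
print("end top corners",pj(C+.06*NY-.013*R[:,2]-.013*R[:,1]),pj(C+.06*NY-.013*R[:,2]+.013*R[:,1]))
print("brass top inner pred",pj(NEST+.0665*NY+[0,0,.007]),"base FL",pj(NEST-.075*NX+.105*NY-[0,0,.025]))
s=pj(NEST+.029*NY-.015*NX-[0,0,.013]);print("saddle", pj(NEST+.051*NY-.0195*NX),pj(NEST+.029*NY-.0195*NX))
im=cv2.imread("pics/w6.png");cv2.imwrite("pics/z8.png",cv2.resize(im[50:220,100:300],None,fx=3.5,fy=3.5,interpolation=cv2.INTER_CUBIC))
E
```

```text
end top edge mid pred [254.2504 131.273 ] seen ~(254,128)
end top edge mid pred [254.2504 131.273 ] seen ~(254,128)
end top corners [226.4096 131.3143] [282.0931 131.2317]
brass top inner pred [237.1713 115.8229] base FL [107.5131  52.6509]
saddle [205.4458 140.6124] [206.7226 174.2287]
```

View pics/z8.png

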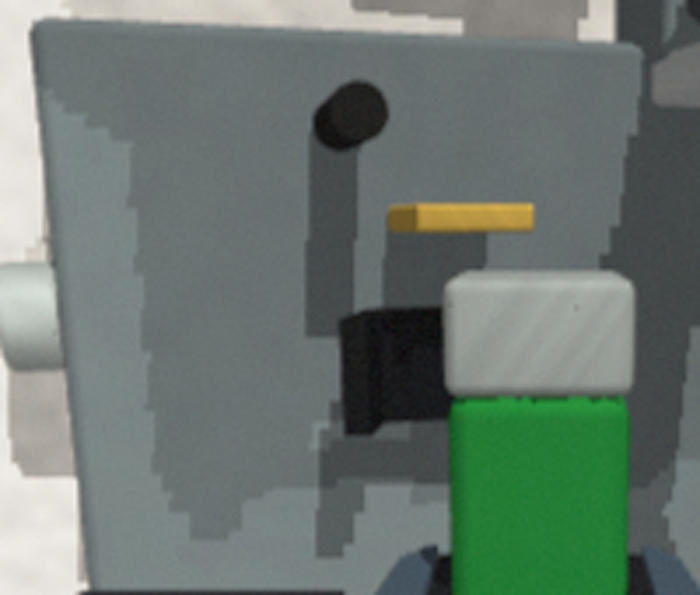

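```bash
python3 - <<'E'
from h import *
R=rot(NX,AL)
def tcp(C): return C+D*R[:,2]
C=NEST-.0023*NX-.0015*NY
arm.move_l(tcp(C+[0,0,.0085]),R,feed=.08)
arm.sleep(.1);f0=np.array(arm.current_force());t0=np.array(arm.current_torque());print(f0,arm.current_t())
for dz in np.arange(.0075,-.003,-.001):
    arm.move_l(tcp(C+[0,0,dz]),R,feed=.02)
    f=np.array(arm.current_force())-f0;print(round(dz,4),f,arm.current_torque()-t0)
    if np.linalg.norm(f)>4: break
print(arm.current_t(),arm.current_width())
cv2.imwrite("pics/w7.png",arm.snapshot("wrist")[:,:,::-1])
cv2.imwrite("pics/s7.png",cv2.resize(arm.snapshot("scene")[110:240,220:350][:,:,::-1],None,fx=4.5,fy=4.5))
E
```

```text
[-0.0303  0.6762 -2.5603] 19.2917
0.0075 [ 0.0385 -0.4948  0.1666] [-0.0623  0.0352 -0.0104]
0.0065 [-0.367  -0.1461  1.2969] [-0.073  -0.0517  0.0071]
0.0055 [ 0.7564 -0.548   1.2141] [ 0.0102 -0.0393  0.0024]
0.0045 [-0.8326 -0.083   1.069 ] [-0.0467  0.0072  0.0256]
0.0035 [-0.3798 -1.1843 -0.0305] [-0.0653 -0.0271 -0.0259]
0.0025 [-0.0752 -0.1622  0.4865] [0.0028 0.022  0.0138]
0.0015 [-3.1729 -0.6591  9.3328] [-0.2214  0.0855 -0.022 ]
21.0417 0.02571842391906561
```

View pics/w7.png

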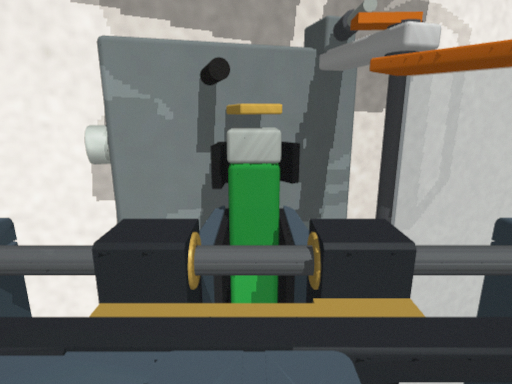

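View pics/s7.png

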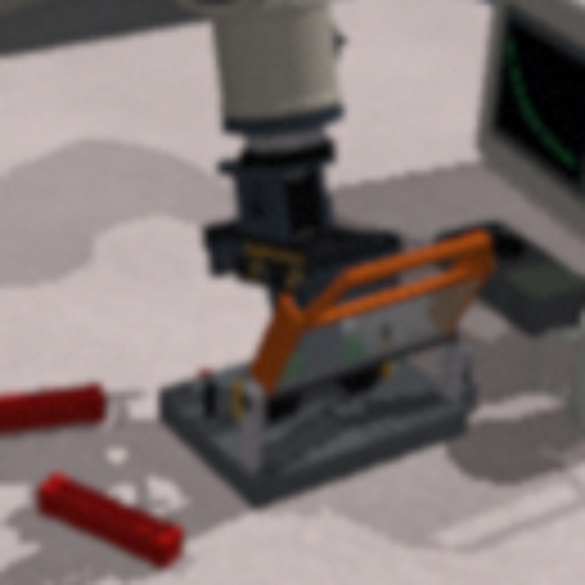

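The part sits between the saddle walls with its lower edge touching, about where I predicted. Next I release it in stages and back out along the tool axis.

```bash
python3 - <<'E'
from h import *
R=rot(NX,AL)
for w in (.028,.031,.035,.052):
    arm.grip(w);print(w,arm.current_width(),arm.current_force(),arm.current_t())
arm.sleep(.1)
cv2.imwrite("pics/w8a.png",arm.snapshot("wrist")[:,:,::-1])
p=np.array(arm.current_ee_pos())
arm.move_l(p-.07*R[:,2],R,feed=.12)
print(arm.current_force(),arm.current_t())
arm.sleep(.1)
c=arm.get_calibration("wrist");cv2.imwrite("pics/w8.png",arm.snapshot("wrist")[:,:,::-1]);np.savez("w8.npz",**c)
E
```

```text
0.028 0.028007599211598205 [0.6288 0.1546 0.6777] 21.4
0.031 0.031078031538327222 [ 0.3098  0.3812 -0.6552] 21.675
0.035 0.03527233188583921 [ 0.9205 -0.0339  0.1008] 21.9667
0.052 0.051871245552651525 [0.6704 0.2904 0.2732] 22.4333
[0.1136 0.0844 0.6375] 23.3167
```

View pics/w8a.png

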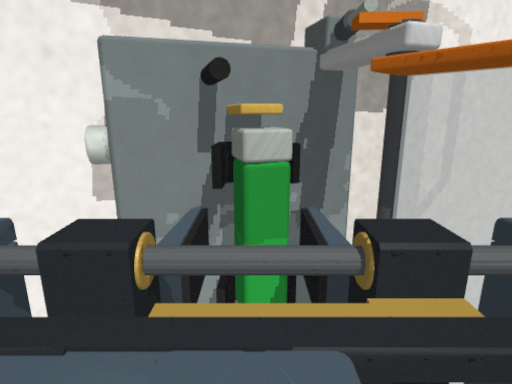

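View pics/w8.png

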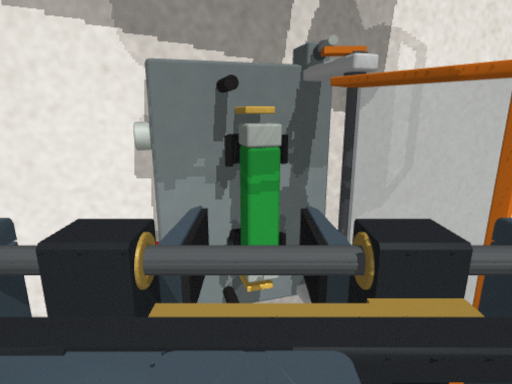

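```bash
python3 - <<'E'
from h import *
c=dict(np.load("w8.npz"))
im=cv2.imread("pics/w8.png");cv2.imwrite("pics/z9.png",cv2.resize(im[90:300,200:330],None,fx=2.8,fy=2.8,interpolation=cv2.INTER_CUBIC))
m=cv2.inRange(cv2.cvtColor(im,cv2.COLOR_BGR2HSV),(45,100,30),(80,255,255));m[245:]=0
for r in (155,175,200,225):
    xs=np.nonzero(m[r])[0];L,Q=onz("wrist",(xs.min(),r),.068,c),onz("wrist",(xs.max()+1,r),.068,c)
    print(r,xs.min(),xs.max(),L,Q,"mid rel nest",[((L+Q)/2-NEST)@NX,((L+Q)/2-NEST)@NY],np.linalg.norm(L-Q))
e=onz("wrist",(261,124.5),.068,c);print("far end",(e-NEST)@NX,(e-NEST)@NY)
R0=rot(NX)
p=np.array(arm.current_ee_pos());arm.move_l(p+.12*Z,feed=.25)
arm.grip(.0)
arm.move_to(NEST+.150*NX+[0,0,.245],R0)
print(arm.current_t(),arm.current_width())
for n in("top","scene"): cv2.imwrite(f"pics/{n}9.png",arm.snapshot(n)[:,:,::-1])
t=cv2.imread("pics/top9.png");cv2.imwrite("pics/z10.png",cv2.resize(t[130:230,160:260],None,fx=6,fy=6,interpolation=cv2.INTER_CUBIC))
t=cv2.imread("pics/scene9.png");cv2.imwrite("pics/z11.png",cv2.resize(t[110:240,220:350],None,fx=4.5,fy=4.5,interpolation=cv2.INTER_CUBIC))
E
```

```text
155 239 280 [0.5124 0.2538 0.068 ] [0.5433 0.2538 0.068 ] mid rel nest [np.float64(-0.0026243525250220397), np.float64(0.038160967129129926)] 0.03084477248703311
175 240 279 [0.5135 0.2399 0.068 ] [0.5434 0.2394 0.068 ] mid rel nest [np.float64(-0.0025862192558707324), np.float64(0.023956090070129783)] 0.029863049357939687
200 240 279 [0.514  0.2219 0.068 ] [0.5445 0.2206 0.068 ] mid rel nest [np.float64(-0.0024991539198217917), np.float64(0.005561345634672244)] 0.030512078593887926
225 240 278 [0.5146 0.2032 0.068 ] [0.5449 0.2012 0.068 ] mid rel nest [np.float64(-0.002811900275684214), np.float64(-0.013538852557068016)] 0.030396927701292636
far end -0.0023036066263140043 0.05899825743057487
25.8667 0.000393379127332899
```

View pics/z9.png

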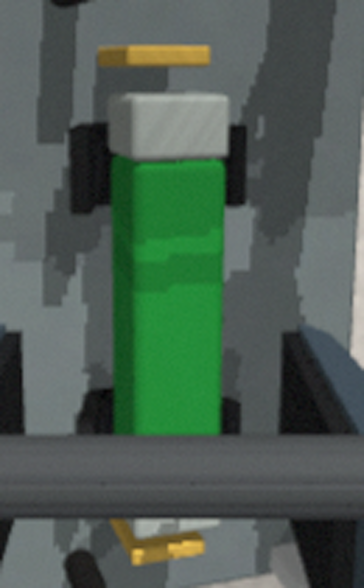

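View pics/z10.png

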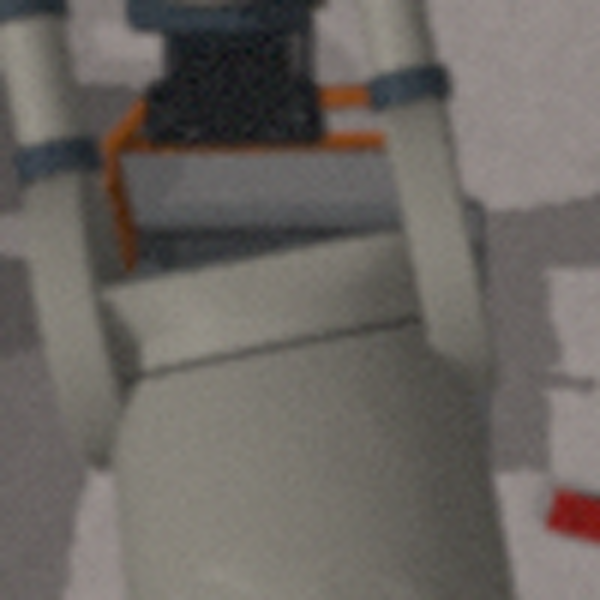

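View pics/z11.png

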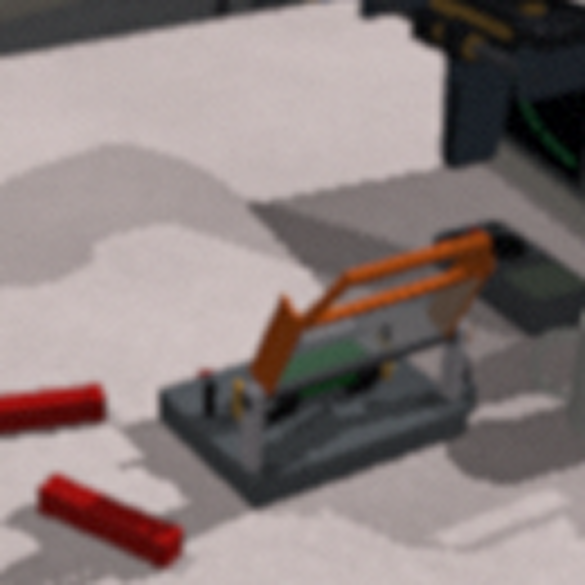

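The resistor lies level in both saddles, with its far end at +59 mm and both ends clear of the brass. The closed fingers are behind the bar, so I'll push the guard over.

```bash
python3 - <<'E'
from h import *
R0=rot(NX);B=np.array([NEST[0],NEST[1],0])
arm.move_l(B+.150*NX+[0,0,.190],R0,feed=.15);print(arm.current_force())
for x in (.12,.08,.05,.02,-.005,-.018):
    arm.move_l(B+x*NX+[0,0,.190],R0,feed=.12);print(x,arm.current_force(),arm.current_t())
arm.sleep(.3)
t=arm.snapshot("scene")[:,:,::-1];cv2.imwrite("pics/z12.png",cv2.resize(t[110:240,220:350],None,fx=4.5,fy=4.5,interpolation=cv2.INTER_CUBIC))
E
```

```text
[-0.3876  0.7097 -1.1675]
0.12 [ 2.3568  0.5194 -0.052 ] 27.25
0.08 [2.29   0.3376 0.7389] 27.7333
0.05 [ 2.4011  0.6709 -0.0151] 28.1333
0.02 [ 0.9035 -0.2916 -0.7147] 28.5333
-0.005 [ 1.0363 -0.7118 -0.9138] 28.8917
-0.018 [ 0.1615 -0.2362  1.1895] 29.15
```

View pics/z12.png

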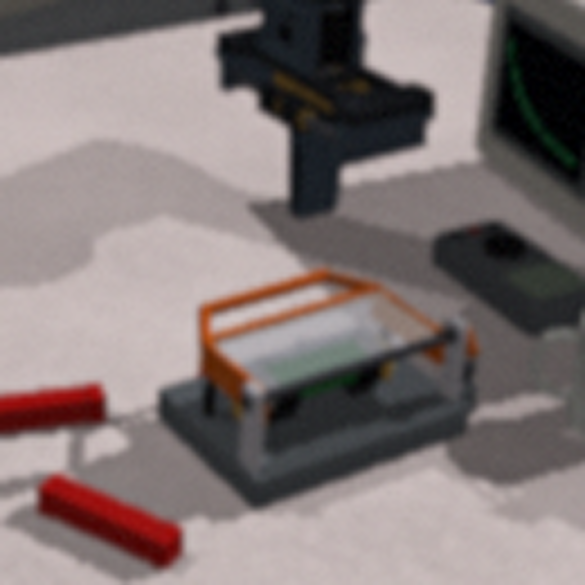

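The guard has snapped shut over the resistor. I'll retreat, check once more, then sign off.

```bash
python3 - <<'E'
from h import *
p=np.array(arm.current_ee_pos());arm.move_l(p+[0,0,.1],feed=.2)
arm.move_to([.35,-.1,.35],rot([1,-.2,0]))
for n in("top","scene"): cv2.imwrite(f"pics/{n}13.png",arm.snapshot(n)[:,:,::-1])
t=cv2.imread("pics/top13.png");cv2.imwrite("pics/z13.png",cv2.resize(t[145:230,160:260],None,fx=7,fy=7,interpolation=cv2.INTER_CUBIC))
f=lambda q,z:onz("top",q,z)
m=cv2.inRange(cv2.cvtColor(t,cv2.COLOR_BGR2HSV),(5,150,90),(18,255,255));ys,xs=np.nonzero(m[160:215,178:245]);ys+=160
print("bar row",ys[ys>=205].mean() if (ys>=205).any() else None,arm.current_t(),arm.current_force())
E
```

```text
bar row 207.1891891891892 31.6 [ 0.3048 -0.1774 -0.3372]
```

View pics/z13.png

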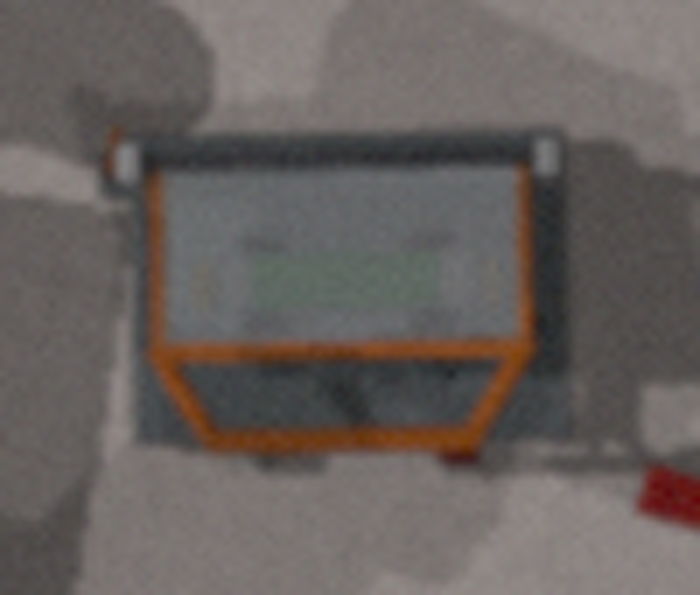

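View pics/top13.png

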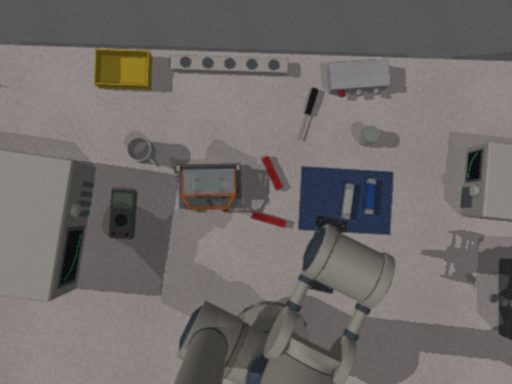

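The bar is back on its original row (207.19), the resistor shows level and centred through the pane, and the bystanders are where they started.

```bash
python3 -c "
from rig import arm
arm.sign_off();print(arm.current_t())"
```

```text
the job is handed in; nothing more can be done
the job is handed in; nothing more can be done
```

The job is handed in. The guard was flipped open, the green resistor set in both saddles, and the guard tipped back until it sprang shut, all by about 31.6 s.

- **Guard open:** I pinched the bar and swung it along its arc to about 1.95 rad. The wrist force peaked at about 39 N around the snap point. It stayed open after release.
- **Placing:** I tilted the tool 17° so the gripper body would clear the open guard. I lowered the resistor until its lower edge touched (about 9 N) and opened the fingers in stages. It then settled level by itself, with its centre dropping about 3 mm.
- **Guard shut:** I pushed the bar over from behind with closed fingers, using about 2 N.

**Last checks:**
- **Guard:** in the top view, the bar was back on its starting image row (207.19).
- **Resistor:** just after placing, the wrist view put it within about 3 mm of the nest, with its far end at +59 mm (+60 mm would be exact). After the guard shut, it looked level and centred through the pane.
- **Other things on the bench:** by eye in the top view, nothing had moved. I did not measure them individually.
- **Arm:** it was clear of everything, with wrist force near zero.

**Disagreements:** position estimates for the fixture from different features and views differed by up to about 4 mm. One looser reading of the hinge direction was about 2° off the others. First contact in the saddles came about 1 to 2 mm lower than I had predicted, which fits my not knowing the mat's thickness.

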